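Rock the stuck locating block out of its keeper

ROBOT

A 6-joint arm with a two-finger parallel gripper is mounted at the origin on the work surface. World frame = base frame: x ahead of the robot, y to its left, z up, the work surface at z = 0. Lengths are in m, angles in rad, forces in N, time in s.
With the tool pointing down it reaches from about 0.3 to 0.875 m from the base axis. Payload 4.2 kg.
Tool frame: the origin (TCP) lies at the very end of the fingers, on their centre line; the grasp point (between the pads) lies 19 mm behind it; z points along the fingers, y is the direction in which the jaws open and shut (so a half turn about z gives the same grasp; the last joint's range is limited). The gripper opens to 85 mm and grips with 20 to 120 N. Pads are 22 mm wide; open, the fingers measure 114 mm over their backs; the gripper's body (76 mm by 85 mm) begins 54 mm behind the grasp point. The pads swing forward as they close: fully open they stand 13 mm farther back than shut.
Start: joints at [-1.369, 0.32, 1.565, -0, 1.257, -0.02], TCP at [0.126, -0.561, 0.21] pointing down, gripper open.
Joint ranges: [-3.11, 3.11], [-0.84, 2.01], [0.21, 2.61], [-1.34, 4.49], [0.05, 2.63], [-2.56, 2.56]. Speed limits (rad/s): [2.57, 2.57, 3.14, 3.14, 3.14, 3.14].

INTERFACE

Orientations are given as a rotation vector (axis times angle).
In Python, from station import * gives the robot as it stands. Calls block until the motion is done:
- goto(position, orientation): joint-space move of the TCP to a pose.
- move_straight(position, attitude=None, max_speed=0.15): straight line of the TCP; attitude=None keeps the orientation; max_speed is the mean speed in m/s.
- move_j(angles): joint-space move.
- command_gripper(opening, grip_force=None): finger opening in m; grip_force is the grip in N (None keeps the last); returns when the fingers have stopped.
- wait(seconds).
- solve_ik(position, orientation): joint angles nearest the present ones, or None.
- state(): the state.
- get_image(name): name is "scene" or "top" or "wrist"; returns (picture, depth): 480x640x3 uint8, blue, green, red; 480x640 float32, m along the optical axis (not along the pixel's ray), 0 where there is no reading.
- camera_model(name): a dict with "intrinsics" (3x3 intrinsics, pixels), "D" ([k1, k2, p1, p2, k3] as OpenCV has them; the pictures are not rectified), "rvec" (rotation vector, rad) and "tvec" (3), from world to camera coordinates, as OpenCV has them; the wrist camera has in their place "tool_from_camera" (4x4, takes a point from camera to tool coordinates, whose origin is the TCP and whose axes are the flange's). Camera axes: x right, y down, z forward; pixel columns grow to the right and rows downward; lengths in m; the calibration is good to about 2 mm. A picture is of the moment at which its call begins: read the wrist's pose just before it. camera_model takes no time and is no camera call.
A pose or a line that the arm cannot do raises IKError and nothing moves.
- hand_in(): hands the job in, once; it reports no verdict.
The state is a dict: "clock": time; "joint_pos": joint angles; "joint_vel": joint speeds; "joint_torque": joint torques, N m; "tcp_pos": TCP position; "orientation": TCP orientation; "contact_force": force on the tool from outside, world axes, zero at the start; "wrist_torque": the same for the moment, N m; "opening": finger opening in m.
Only numpy, scipy, OpenCV 4.12 (cv2) and the standard library are available. Lean on these libraries where they do the work, as an engineer would, in place of code of your own. Each camera call takes 0.05 s, during which the arm holds its last target. There are 200 camera calls.

TASK

The strip board's brass locating block is stuck upright in its dark steel keeper on the pine ledge. Take it by its head and rock it side to side, towards one green cheek and then the other, until both stiff cheeks have given way; then draw it straight up out of the keeper and finish holding it there in the gripper, upright and still, just clear of the keeper (about 2 cm above it). Leave the other things on the ledge where they are.

Things in the scene. Friction and masses are not known exactly. Their poses are not given: they have to be found in the camera images.
- keeper: Dark steel keeper fixed on the pine ledge (ledge top 90 mm over the table). Base 70 (x) x 100 (y) x 8 mm, end walls at x = +-20 mm up to 44 mm high, two green cheeks on its +y and -y sides, 30 mm long in x, 43 mm high, reaching at most y = +-31 mm. Origin: centre of its underside, z up, yaw varies. The block rocks towards its +y and -y (turning about its x axis).
- block: Brass block, about 0.45 kg, 97 mm tall. Origin: centre of its underside, z up. It starts 8 mm above the keeper's origin, axes parallel to the keeper's. From below: keel 32 (x) x 12 (y) mm, 8 high, in a pocket 6 deep with 1.5 mm play; shoulder 32 x 26 from 8 to 22 mm; neck 26 x 17 to 63 mm; head 28 x 24 to 97 mm. It rocks about its underside; leaning it 0.21 rad opens that cheek over 5 mm.
- block_head (a point): Centre of the block's head, 80 mm above the block's origin: the place to grip (28 mm along x, 24 mm along y, from 17 mm below to 17 mm above this point).
- cheek_left (a joint): How far the +y cheek has been pushed outward, m: 0 tight on the neck, 0.007 fully open. Stiff (9 N), stays where pushed. Its lip, 27 to 35 mm above the block's origin, overhangs the block's shoulder by 4.5 mm when tight, so a straight pull is blocked. One open cheek is not enough; with both open some 5 mm the block lifts straight out.
- cheek_right (a joint): The same for the cheek on the keeper's -y side: 0 tight, 0.007 fully open.
- flask: Red enamel flask with steel cap, diameter 72, 185 mm tall, standing on the ledge. Origin: centre of its underside. Leave alone.
- first_aid_box: Khaki tin first-aid box, 110 x 160 x 60 mm high, on the ledge. Origin: centre of its underside. Leave alone.
- coaster: Round cork coaster, diameter 96, 8 mm thick, on the ledge. Origin: centre of its underside. Leave alone.
- pencil_mug: White mug with pencils, diameter 76, 90 mm tall (pencils to 135 mm). Origin: centre of its underside. Leave alone.
- strip_holders: Stack of four coloured flight strip holders, 28 x 200 x 36 mm. Origin: centre of its underside. Leave alone.

How it is judged:
By the outcome, as a careful person would: the job done as asked, in the order asked, and still so for the second after the job is handed in, while the arm keeps its last pose, push and grip.
It also fails if it takes over 42 s, if anything falls off the work surface, if the arm or the gripper's body presses on something with over 40 N, if the wrist force passes 120 N, or if a joint passes its speed limit or range.

## Working session

There is one attempt and no reset: what is moved stays moved. The work goes in short steps, each a Python script; the robot and the scene stay as the last script left them, time stands still between calls to the robot, and variables do not carry over. Pictures are saved under pics/ and viewed, about 8 in all and at most 12, crops included, and the job is handed in when it is done.

```bash
ls; mkdir -p pics; python3 - <<'E'
from station import *
import cv2,numpy as np
for n in("scene","top"):
    p,d=get_image(n); cv2.imwrite(f"pics/{n}0.png",p); np.save(f"pics/{n}0d.npy",d)
    m=camera_model(n); R=cv2.Rodrigues(np.array(m["rvec"],float))[0]; print(n,(-R.T@np.array(m["tvec"]).ravel()).round(3),np.array(m["intrinsics"])[0,0],m["D"])
s=state();print(s["clock"],s["orientation"],s["contact_force"]); print(camera_model("wrist"))
E
```

```text
pics
scene [1.245 0.986 0.883] 578.7739942512252 [0.01349388 0.         0.         0.         0.        ]
top [0.48  0.02  1.195] 435.6150611775338 [-0.03108807  0.          0.          0.          0.        ]
0.1 [-3.12071850e+00 -3.47548683e-01  2.17412258e-04] [-0.01521122  0.85092782 -0.17897002]
{'intrinsics': array([[372.98621941,   0.        , 315.34783975],
       [  0.        , 372.98621941, 239.75311892],
       [  0.        ,   0.        ,   1.        ]]), 'D': array([-0.04747244,  0.        ,  0.        ,  0.        ,  0.        ]), 'tool_from_camera': array([[ 6.02928755e-04, -9.45959098e-01, -3.24285402e-01,
         8.32215728e-02],
       [ 9.99999688e-01,  4.04834347e-04,  6.78327893e-04,
         7.78252796e-05],
       [-5.10388573e-04, -3.24285710e-01,  9.45959047e-01,
        -1.63277434e-01],
       [ 0.00000000e+00,  0.00000000e+00,  0.00000000e+00,
         1.00000000e+00]])}
```

View pics/top0.png

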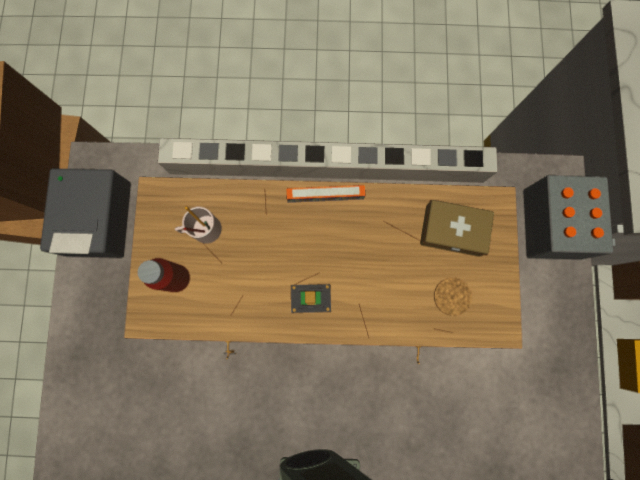

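View pics/scene0.png

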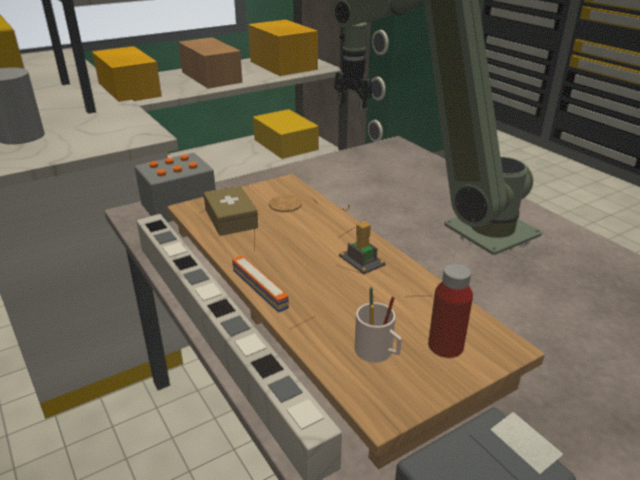

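The top view shows the keeper at about (311,298), its cheeks left and right (world ±y), with yaw near 0. The scene view shows the block upright at about (362,240). Next I'll measure both and bring the wrist camera over.

```bash
cat > h.py <<'E'
import cv2,numpy as np
from scipy.spatial.transform import Rotation as Ro
from station import *
def cam(n,st=None):
    m=camera_model(n); K=np.array(m["intrinsics"]);D=np.array(m["D"])
    if n=="wrist":
        T=np.array(m["tool_from_camera"]); Rt=Ro.from_rotvec(st["orientation"]).as_matrix()
        return K,D,Rt@T[:3,:3],Rt@T[:3,3]+np.array(st["tcp_pos"])
    R=cv2.Rodrigues(np.array(m["rvec"],float))[0]
    return K,D,R.T,-R.T@np.array(m["tvec"]).ravel()
def rays(c,px):
    u=cv2.undistortPoints(np.array(px,float).reshape(-1,1,2),c[0],c[1]).reshape(-1,2)
    return np.c_[u,np.ones(len(u))]@c[2].T
def onplane(c,px,z):
    r=rays(c,px); return c[3]+r*((z-c[3][2])/r[:,2])[:,None]
def cloud(c,d):
    v,u=np.mgrid[:480,:640]; P=c[3]+rays(c,np.stack([u,v],-1).reshape(-1,2))*d.reshape(-1,1)
    return P.reshape(480,640,3)
def tri(c1,p1,c2,p2):
    A=np.zeros((3,3));b=np.zeros(3)
    for c,p in((c1,p1),(c2,p2)):
        r=rays(c,[p])[0];r/=np.linalg.norm(r);M=np.eye(3)-np.outer(r,r);A+=M;b+=M@c[3]
    return np.linalg.solve(A,b)
def green(p):
    h=cv2.cvtColor(p,cv2.COLOR_BGR2HSV); return cv2.inRange(h,(45,90,40),(85,255,255))
E
python3 - <<'E'
from h import *
for n in("top","scene"):
    p=cv2.imread(f"pics/{n}0.png");d=np.load(f"pics/{n}0d.npy");c=cam(n);P=cloud(c,d)
    x0,y0,x1,y1=(280,275,345,325) if n=="top" else (335,215,390,275)
    w=np.zeros((480,640),bool);w[y0:y1,x0:x1]=1;w&=d>0
    hd=w&(P[...,2]>.175)&(P[...,2]<.23)
    q=P[hd];print(n,"head",len(q),q.mean(0).round(4),q.min(0).round(4),q.max(0).round(4))
    g=w&(green(p)>0);q=P[g];print("green",len(q),q.mean(0).round(4),q.min(0).round(3),q.max(0).round(3))
    if n=="top":
        hsv=cv2.cvtColor(p,cv2.COLOR_BGR2HSV)
        m=((w&((hsv[...,1]<90)|(g)|hd))*255).astype(np.uint8)
        m=max(cv2.findContours(cv2.morphologyEx(m,cv2.MORPH_CLOSE,np.ones((5,5))),0,2)[0],key=cv2.contourArea)
        b=cv2.boxPoints(cv2.minAreaRect(m));B=onplane(c,b,.098);print(B.round(4),B.mean(0),cv2.minAreaRect(m))
s=state()
for yaw in(0,):
    R=Ro.from_matrix(np.array([[1,0,0],[0,-1,0],[0,0,-1.]])).as_rotvec()
    for pos in([.36,.02,.33],[.40,.02,.4]): print(solve_ik(pos,R))
E
```

```text
top head 134 [0.512  0.035  0.1922] [0.4985 0.0229 0.1827] [0.5263 0.0463 0.1976]
green 120 [0.5134 0.0341 0.1297] [0.497 0.011 0.101] [0.53  0.061 0.136]
[[ 0.5441  0.0845  0.098 ]
 [ 0.5466 -0.0134  0.098 ]
 [ 0.4795 -0.0149  0.098 ]
 [ 0.477   0.0822  0.098 ]] [0.51178722 0.03461002 0.098     ] ((310.5, 298.5), (27.0, 39.0), 90.0)
scene head 159 [0.5162 0.0396 0.1892] [0.496  0.0217 0.1755] [0.5283 0.0514 0.199 ]
green 112 [0.5113 0.0532 0.1264] [0.497 0.014 0.107] [0.528 0.062 0.137]
[ 2.35978336e-02 -8.97964618e-02  1.74415178e+00 -4.44089210e-16
  1.48723734e+00  1.59439416e+00]
[ 2.12403187e-02 -2.93223200e-02  1.52071869e+00 -4.44089210e-16
  1.65019628e+00  1.59203665e+00]
```

```bash
cat >> h.py <<'E'
def down(yaw,tilt=0):  # tilt about keeper x axis
    return (Ro.from_euler('z',yaw)*Ro.from_euler('x',tilt)*Ro.from_matrix(np.diag([1.,-1,-1]))).as_rotvec()
E
python3 - <<'E'
from h import *
s=state();move_straight([.126,-.561,.30])
for i,pos in enumerate(([.512,.035,.31],[.512,.065,.31])):
    goto(pos,down(0)) if i==0 else move_straight(pos)
    wait(.3); s=state(); p,d=get_image("wrist"); cv2.imwrite(f"pics/w{i}.png",p);np.save(f"pics/w{i}d.npy",d)
    np.save(f"pics/w{i}s.npy",np.r_[s["tcp_pos"],s["orientation"]]); print(s["clock"],s["tcp_pos"],s["joint_pos"])
a,b=cv2.imread("pics/w0.png"),cv2.imread("pics/w1.png")
cv2.imwrite("pics/w01.png",np.hstack([a[:,120:520],b[:,120:520]]))
E
```

```text
3.6667 [0.51202713 0.03467891 0.30996488] [ 4.52356387e-02  1.72969656e-01  1.51433741e+00 -3.12417240e-05
  1.45436115e+00  1.61658573e+00]
4.3667 [0.51200363 0.06445061 0.31003503] [ 1.03089797e-01  1.77641360e-01  1.50832279e+00 -2.38402574e-04
  1.45562872e+00  1.67463693e+00]
```

View pics/w01.png

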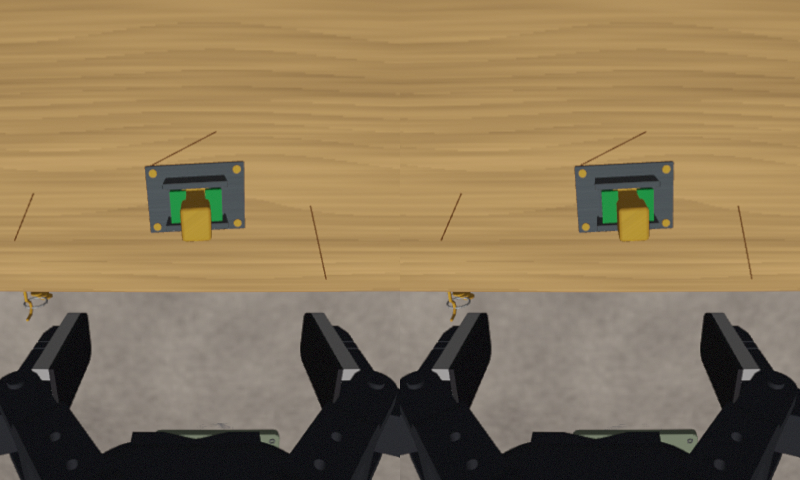

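The wrist view shows the keeper's steel base with four brass screws and the head top at about (316,222), with a slight positive yaw. I'll triangulate the head top and the base corners across the two wrist views.

```bash
python3 - <<'E'
from h import *
F=[]
for i in(0,1):
    p=cv2.imread(f"pics/w{i}.png");d=np.load(f"pics/w{i}d.npy");v=np.load(f"pics/w{i}s.npy")
    c=cam("wrist",dict(tcp_pos=v[:3],orientation=v[3:]));P=cloud(c,d)
    w=np.zeros((480,640),np.uint8);w[150:250,250:390]=255
    hsv=cv2.cvtColor(p,cv2.COLOR_BGR2HSV)
    q=P[...,2]; 
    # head top: bright brass, saturated
    br=cv2.inRange(hsv,(15,165,150),(32,255,255))&w
    n,l,st,ce=cv2.connectedComponentsWithStats(br); o=np.argsort(-st[1:,4])[:5]+1
    print(i,[(ce[k].round(1),st[k].tolist()) for k in o])
    top=(q>.188)&(q<.203)&(w>0)
    top=cv2.morphologyEx((top*255).astype(np.uint8),cv2.MORPH_OPEN,np.ones((3,3)))
    k=max(cv2.findContours(top,0,2)[0],key=cv2.contourArea);r=cv2.minAreaRect(k)
    X=P[top>0];print("top rect",r,X.mean(0).round(4),np.median(X[:,2]))
    tb=onplane(c,cv2.boxPoints(r),.195);print(tb.round(4).tolist(),tb.mean(0).round(4))
    wood=cv2.inRange(hsv,(8,60,90),(25,165,255))
    gy=((hsv[...,1]<110)|(green(p)>0)|(br>0)).astype(np.uint8)*255&w
    gy=cv2.morphologyEx(gy,cv2.MORPH_OPEN,np.ones((3,3)))
    k=max(cv2.findContours(gy,0,2)[0],key=cv2.contourArea)
    s=[(st[j],ce[j]) for j in range(1,n)]
    sc=[ce[j] for j in range(1,n) if 25<st[j][4]<110]
    F.append((c,r[0],sc)); print("screws",np.round(sc,1).tolist()); 
    S=onplane(c,sc,.098);print(S.round(4).tolist())
    cv2.imwrite(f"pics/m{i}.png",cv2.resize(np.hstack([p[150:250,250:390],cv2.merge([gy,br,top])[150:250,250:390]]),None,fx=2.8,fy=4))
print("tri head",tri(F[0][0],F[0][1],F[1][0],F[1][1]))
if len(F[0][2])==len(F[1][2]):
    T=np.array([tri(F[0][0],a,F[1][0],b) for a,b in zip(F[0][2],F[1][2])]);print(T.round(4),T.mean(0))
E
```

```text
0 [(array([315.8, 224.4]), [301, 208, 30, 33, 903]), (array([272.3, 173.1]), [269, 170, 7, 7, 40]), (array([356.2, 168.8]), [353, 166, 7, 7, 38]), (array([357.1, 222.4]), [354, 220, 7, 6, 36]), (array([277.1, 226.4]), [274, 224, 7, 6, 34])]
top rect ((315.5, 223.0), (34.0, 31.0), 90.0) [0.5132 0.034  0.1937] 0.19386158449415003
[[0.5272, 0.0461, 0.195], [0.5272, 0.0223, 0.195], [0.4997, 0.022, 0.195], [0.4997, 0.0464, 0.195]] [0.5135 0.0342 0.195 ]
screws [[356.2, 168.8], [272.3, 173.1], [357.1, 222.4], [277.1, 226.4]]
[[0.5417, -0.0066, 0.098], [0.5375, 0.0775, 0.098], [0.4859, -0.0095, 0.098], [0.4815, 0.0744, 0.098]]
1 [(array([353.9, 224.4]), [339, 208, 30, 33, 905]), (array([302., 173.]), [299, 170, 7, 7, 37]), (array([385.8, 168.5]), [383, 166, 7, 6, 36]), (array([385.5, 222.5]), [383, 220, 6, 6, 32]), (array([305.3, 226.4]), [303, 224, 6, 6, 32])]
top rect ((353.0, 222.5), (35.0, 30.0), 90.0) [0.5134 0.0344 0.1937] 0.19388544789838996
[[0.528, 0.0467, 0.195], [0.528, 0.0238, 0.195], [0.4997, 0.0225, 0.195], [0.4997, 0.0462, 0.195]] [0.5138 0.0348 0.195 ]
screws [[385.8, 168.5], [302.0, 173.0], [385.5, 222.5], [305.3, 226.4]]
[[0.5421, -0.0066, 0.098], [0.5375, 0.0774, 0.098], [0.4857, -0.0096, 0.098], [0.4815, 0.0745, 0.098]]
tri head [0.51217965 0.03420262 0.18926905]
[[ 0.5419 -0.0066  0.0981]
 [ 0.5377  0.0773  0.0996]
 [ 0.4861 -0.0094  0.099 ]
 [ 0.4812  0.0745  0.0968]] [0.51171433 0.03395849 0.09836723]
```

Two views agree: keeper centre (0.5117, 0.0340), base top z about 0.098, yaw about 0.051, head centre aligned with it. Now I'll grasp.

```bash
cat >> h.py <<'E'
C=np.array([.5117,.0341,.098]); YAW=.051; L=.060
def pose(th,lift=0,dy=0):  # th>0: lean towards keeper +y
    R=Ro.from_euler('z',YAW)*Ro.from_euler('x',-th)
    o=Ro.from_euler('z',YAW).apply([0,dy,0])
    return C+o+[0,0,lift]+R.apply([0,0,L]), down(YAW,-th)
def show(t=""):
    s=state(); F=np.array(s["contact_force"]);print(t,round(s["clock"],2),"F",F.round(1),"M",np.array(s["wrist_torque"]).round(2),"op",round(s["opening"],4),"tcp",np.array(s["tcp_pos"]).round(4)); return F
def lean(th,dy=0):
    p,o=pose(th,.006*abs(np.sin(th)),dy); move_straight(p,o,.04); return show(f"{th:+.2f}")
E
python3 - <<'E'
from h import *
p,o=pose(0); goto(p+[0,0,.08],o); show()
move_straight(p,None,.1); show("down")
command_gripper(.015,70); show("grip"); wait(.2); show()
E
```

```text
4.83 F [0.7 0.  1.1] M [-0.01  0.03  0.02] op 0.0855 tcp [0.5118 0.034  0.2382]
down 5.78 F [-0.   0.3  0.7] M [ 0.01 -0.03 -0.02] op 0.0853 tcp [0.5124 0.0342 0.1588]
grip 6.37 F [-0.3  0.4  2. ] M [ 0.11 -0.03  0.07] op 0.0221 tcp [0.5121 0.0342 0.1585]
 6.57 F [0.2 0.8 5. ] M [0.12 0.04 0.01] op 0.0223 tcp [0.5121 0.0342 0.1584]
```

```bash
python3 - <<'E'
from h import *
for th in(.06,.12,.17,.21,.24):
    if np.linalg.norm(lean(th,-.0005*th/.24))>50: print("STOP");break
wait(.2);show()
p,d=get_image("wrist");cv2.imwrite("pics/w2.png",p)
q,d=get_image("scene");cv2.imwrite("pics/s2.png",np.hstack([cv2.resize(q[180:300,300:420],(480,480)),p[:,160:480]]))
E
```

```text
+0.06 6.82 F [ 0.8 -4.3  3.8] M [-1.07 -0.2  -0.03] op 0.0223 tcp [0.5119 0.0369 0.1586]
+0.12 7.07 F [ 0.1 -4.6  4.7] M [-1.12 -0.23 -0.03] op 0.0222 tcp [0.5116 0.0404 0.1585]
+0.17 7.32 F [ 1.3 -4.2  4. ] M [-1.06 -0.21  0.  ] op 0.0221 tcp [0.5114 0.0433 0.1583]
+0.21 7.57 F [ 1.8 -4.3  5.7] M [-1.02 -0.25  0.04] op 0.0222 tcp [0.5113 0.0455 0.1581]
+0.24 7.82 F [ 1.1 -5.2  5. ] M [-1.17 -0.34  0.06] op 0.0221 tcp [0.5112 0.0472 0.1579]
 8.02 F [ 1.3 -4.4  4.5] M [-1.2  -0.34  0.06] op 0.0219 tcp [0.5112 0.0472 0.1579]
```

View pics/s2.png

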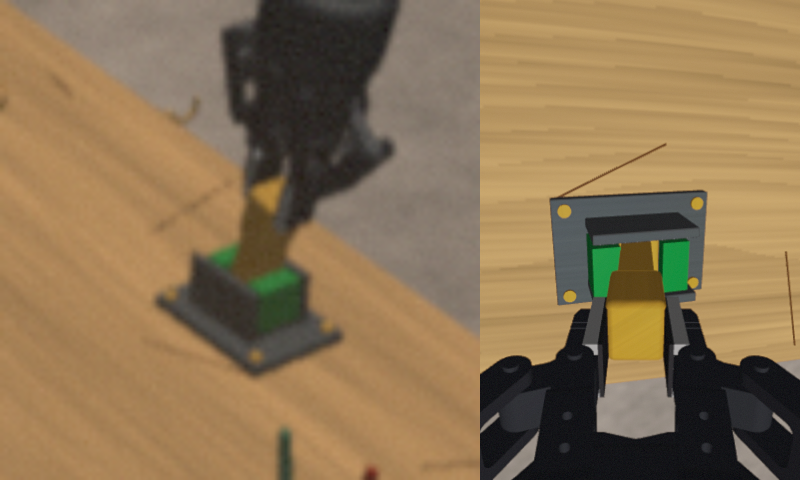

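The wrist view shows the block leaning left (+y), with the left cheek pushed out and a gap opening at the right cheek, at small forces (about 5 N). Now the other way, then back upright.

```bash
python3 - <<'E'
from h import *
lean(.25,-.0002); 
for th in(.12,0,-.06,-.12,-.17,-.21,-.25):
    if np.linalg.norm(lean(th,-.0004*th/.24))>50: print("STOP");break
wait(.2);show()
p,d=get_image("wrist");lean(-.12);lean(0);wait(.3);show()
q,d=get_image("wrist")
cv2.imwrite("pics/w3.png",cv2.resize(np.hstack([p[150:330,200:400],q[150:330,200:400]]),None,fx=2,fy=2))
E
```

```text
+0.25 8.37 F [ 0.8 -5.4  5.7] M [-1.32 -0.33  0.06] op 0.0222 tcp [0.5111 0.0478 0.1579]
+0.12 8.71 F [ 0.  -0.6  5.6] M [-0.37 -0.13  0.02] op 0.0224 tcp [0.5115 0.0411 0.1585]
+0.00 9.03 F [ 0.  -0.1  6.4] M [ 0.08 -0.02  0.03] op 0.0222 tcp [0.512  0.0351 0.1584]
-0.06 9.28 F [-0.4  0.7  6.7] M [0.21 0.04 0.04] op 0.0224 tcp [0.5121 0.0319 0.1586]
-0.12 9.53 F [-0.4  0.   5.7] M [ 0.16 -0.02  0.01] op 0.0223 tcp [0.5123 0.0284 0.1585]
-0.17 9.78 F [0.4 0.4 5.9] M [ 0.07 -0.09  0.03] op 0.0223 tcp [0.5125 0.0255 0.1583]
-0.21 10.03 F [0.  0.9 6. ] M [ 0.12 -0.06  0.04] op 0.0223 tcp [0.5126 0.0233 0.1581]
-0.25 10.28 F [-0.3  0.6  5.6] M [ 0.17 -0.06  0.  ] op 0.022 tcp [0.5127 0.0211 0.1578]
 10.48 F [0.5 1.6 5.9] M [ 0.05 -0.05  0.04] op 0.022 tcp [0.5127 0.0212 0.1578]
-0.12 10.87 F [ 0.  -0.   6.6] M [ 0.21 -0.07 -0.04] op 0.0219 tcp [0.5123 0.0285 0.1585]
+0.00 11.2 F [-0.  -0.1  7.3] M [-0.12 -0.05  0.01] op 0.0224 tcp [0.5122 0.035  0.1585]
 11.5 F [-0.1 -0.2  9. ] M [ 0.19 -0.03 -0.02] op 0.0223 tcp [0.5121 0.0347 0.1584]
```

View pics/w3.png

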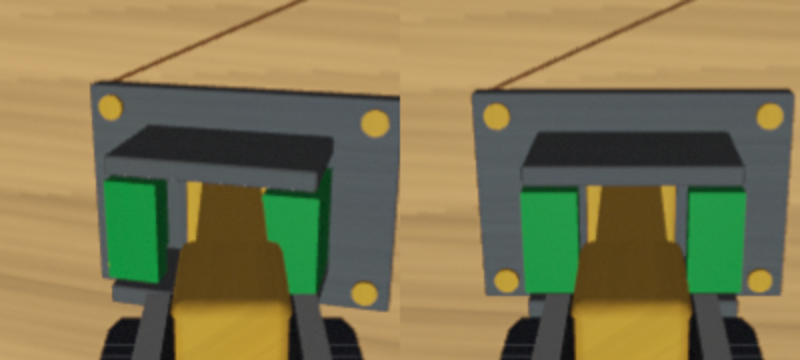

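```bash
python3 - <<'E'
from h import *
def edges(p,st,t):
    c=cam("wrist",st);m=green(p)>0;v,u=np.nonzero(m)
    X=onplane(c,np.c_[u,v],.133)-C; X=Ro.from_euler('z',-YAW).apply(X)
    for s in(1,-1):
        k=(X[:,1]*s>0)&(abs(X[:,1])<.045)&(X[:,0]>.003)&(X[:,0]<.010); y=X[k,1]*s*1e3
        print(t,"+y" if s>0 else "-y",len(y),"inner/outer mm",np.percentile(y,[2,98]).round(1))
for i in(0,1):
    v=np.load(f"pics/w{i}s.npy");edges(cv2.imread(f"pics/w{i}.png"),dict(tcp_pos=v[:3],orientation=v[3:]),f"before{i}")
s=state();p,d=get_image("wrist");edges(p,s,"now")
E
```

```text
before0 +y 105 inner/outer mm [ 9.5 23.6]
before0 -y 112 inner/outer mm [ 9.4 24. ]
before1 +y 122 inner/outer mm [ 8.9 23.5]
before1 -y 92 inner/outer mm [11.1 24.1]
now +y 352 inner/outer mm [14.8 30.2]
now -y 355 inner/outer mm [14.8 30.4]
```

Both cheeks have moved out about 6 mm (outer faces 24 to 30.3 mm). Now I'll draw the block up.

```bash
python3 - <<'E'
from h import *
for z in(.004,.008,.012,.018,.03,.056):
    p,o=pose(0,z); move_straight(p,o,.04); F=show(f"{z}")
    if F[2]<-25: print("STOP");break
wait(.4);show()
s=state();p,d=get_image("wrist");q,d2=get_image("scene")
c=cam("scene");print(cv2.projectPoints(np.array([C+[0,0,.056],C+[0,0,.036]]),np.array(camera_model("scene")["rvec"]),np.array(camera_model("scene")["tvec"]),c[0],c[1])[0].ravel())
cv2.imwrite("pics/l.png",np.hstack([cv2.resize(q[180:300,300:420],(480,480)),p[:,160:480]]))
E
```

```text
0.004 11.85 F [ 1.1  1.4 -6.1] M [ 0.1 -0.2  0. ] op 0.0223 tcp [0.5107 0.0341 0.1605]
0.008 12.1 F [-0.7  0.  -5.5] M [ 0.02 -0.02 -0.01] op 0.022 tcp [0.511  0.034  0.1655]
0.012 12.35 F [ 0.1  0.4 -5.7] M [-0.02  0.02  0.06] op 0.0222 tcp [0.5116 0.0341 0.1702]
0.018 12.65 F [ 0.2 -0.2 -5.8] M [-0.03 -0.03 -0.03] op 0.0224 tcp [0.5119 0.0341 0.1764]
0.03 13.1 F [-0.1  0.  -5.5] M [-0.06 -0.03 -0.01] op 0.0225 tcp [0.5118 0.0341 0.1883]
0.056 13.9 F [-0.8 -0.7 -5.6] M [-0.    0.04 -0.06] op 0.0218 tcp [0.5115 0.0341 0.2138]
 14.3 F [ 0.4  0.2 -6.6] M [-0.01  0.03  0.03] op 0.0224 tcp [0.5116 0.0341 0.2139]
[362.49712208 238.2861517  362.13849464 245.28552783]
```

View pics/l.png

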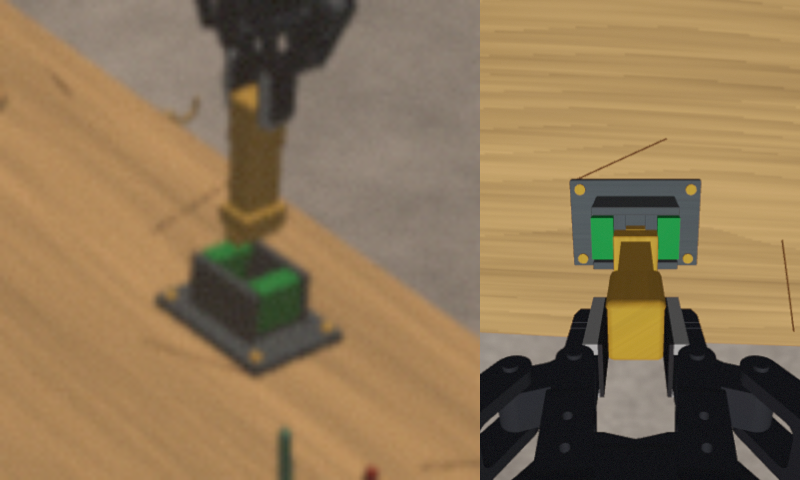

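The scene view shows the block upright. Its keel is at about (362,240), near the predicted (362,238), above the open keeper, and the load is steady at about 6 N. Handing in.

```bash
python3 - <<'E'
from h import *
print(np.abs(state()["joint_vel"]).max());show();hand_in()
E
```

```text
0.0013978531570340276
 14.4 F [-0.4 -0.2 -5.9] M [ 0.01  0.04 -0.02] op 0.0224 tcp [0.5117 0.0341 0.214 ]
the job is handed in; nothing more can be done
```

The block is out of the keeper. The gripper is holding it by the head, upright and still, with its underside about 2 cm above the keeper. I gripped at 70 N, leaned it +0.25 rad to the +y cheek and -0.25 rad to the -y cheek, returned it upright, and drew it straight up 56 mm. I handed in at 14.4 s.

**Last checks:**
- **Cheeks:** both outer faces moved from about 24 mm to about 30.3 mm, so each opened about 6 mm.
- **Lift:** the load held steady at about 6 N, close to the block's own weight, so nothing caught.
- **Position:** in the scene picture the keel was within about 2 pixels of the predicted spot. That makes the 2 cm height a rough check, good to a few millimetres.
- **Other things on the ledge:** no force reading during the moves suggested a contact. I did not take a last picture of the other objects to confirm they stayed put.

**What disagreed:**
- **Lean to -y:** it showed almost no force (about 1 N, against about 5 N on the +y side), though the pictures show that cheek did open.
- **Finger opening:** it read 22 mm on the 24 mm head. I put that down to the pads giving under the grip.

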